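# Open the right jar for the model train on the service stand

## Task

Look which vehicle stands on the service stand (the plywood stand with a raised gate at each end): if it is the locomotive, open the tall jar (gear grease); if it is the wagon, open the squat jar (weathering paste). Grip that jar's tight twist-off cap, turn it counter-clockwise by about a quarter turn (70 to 85 degrees) until its lugs come free and no further, while the jar stays seated in its bracing block, then lift the cap straight up and finish still holding it level, one to three centimetres above the jar's mouth and centred over it. Leave the other jar and its cap, the vehicles, the toy pickup and the screwdriver alone.

Things in the scene. Friction and masses are not known exactly. Their poses are not given: they have to be found in the camera images.
- stand_track (a point): Service stand: plywood plinth 100 x 220 x 15 mm with a plywood gate 111 mm high at each end, and a short track along y on it. Fixed. This point: middle of the track, at the rail tops, 20 mm above the bench.
- siding_track (a point): Siding: low cork strip 50 x 220 x 15 mm with a track along y and small wooden buffer beams, no gates. Fixed. This point: middle of the track, at the rail tops, 20 mm above the bench.
- loco: Model steam locomotive of grey metal with round boiler, chimney and cab, 128 x 36 x 55 mm, loose on the rails of the stand or the siding. Origin: centre of its underside at the rail tops (z 20 mm); y along its length.
- wagon: Model open goods wagon, a long brown open box on wheels, 118 x 33 x 38 mm, loose on the other track. Origin: centre of its underside at the rail tops; y along its length.
- block_tall: Plywood block screwed to the bench that braces the tall jar: base plate 120 x 120 x 6 mm with a square socket 76 mm outside, 62 mm inside, 36 mm high, inner floor 7 mm above the bench. Fixed. Origin: centre of its underside on the bench; x and y along the socket's sides, z up.
- jar_tall: The tall jar: brown glass, square body 60 x 60 mm and 105 mm high with a paper label, round neck above, mass about 350 g, standing loose in the socket (1 mm play a side) which keeps it from turning but not from being lifted out. Origin: centre of its underside, on the socket's floor; x and y along its sides, z up.
- cap_tall: Knurled round steel twist-off cap of the tall jar, a loose part, 52 mm diameter, 20 mm high, flat top, about 45 g. Origin: centre of its lower rim; z up (top face at +20 mm); x points to one of its two inner lugs. Shut, its rim is 111 mm above the jar's underside, 6 mm above the jar's shoulder. A sprung seal presses it up by about 24 N; the lugs hold it down until it is turned.
- lug_tall (a point): Point on cap_tall, 20 mm from its axis along its x, 2 mm above its rim; axes as the cap's. Shut, the cap's x is 0 to 15 degrees clockwise (from above) of the jar's x. The cap comes free at about 49 degrees counter-clockwise of the jar's x, lifts off anywhere from there to 115 degrees, stops at about 120. Turning takes about 0.2 N m, at most 0.5; clockwise it soon meets a stop.
- mouth_tall (a point): Centre of the mouth of the tall jar, at the top of its white sealing disc as it stands with the cap off: 129.5 mm above the jar's underside. Axes as the jar's. With the cap shut, the cap's origin is 18.5 mm below this point.
- block_squat: Plywood block screwed to the bench that braces the squat jar: base plate 120 x 120 x 6 mm with a square socket 76 mm outside, 62 mm inside, 36 mm high, inner floor 7 mm above the bench. Fixed. Origin: centre of its underside on the bench; x and y along the socket's sides, z up.
- jar_squat: The squat jar: brown glass, square body 60 x 60 mm and 50 mm high with a paper label, round neck above, mass about 350 g, standing loose in the socket (1 mm play a side) which keeps it from turning but not from being lifted out. Origin: centre of its underside, on the socket's floor; x and y along its sides, z up.
- cap_squat: Knurled round steel twist-off cap of the squat jar, a loose part, 62 mm diameter, 20 mm high, flat top, about 45 g. Origin: centre of its lower rim; z up (top face at +20 mm); x points to one of its two inner lugs. Shut, its rim is 56 mm above the jar's underside, 6 mm above the jar's shoulder. A sprung seal presses it up by about 24 N; the lugs hold it down until it is turned.
- lug_squat (a point): Point on cap_squat, 20 mm from its axis along its x, 2 mm above its rim; axes as the cap's. Shut, the cap's x is 0 to 15 degrees clockwise (from above) of the jar's x. The cap comes free at about 49 degrees counter-clockwise of the jar's x, lifts off anywhere from there to 115 degrees, stops at about 120. Turning takes about 0.2 N m, at most 0.5; clockwise it soon meets a stop.
- mouth_squat (a point): Centre of the mouth of the squat jar, at the top of its white sealing disc as it stands with the cap off: 74.5 mm above the jar's underside. Axes as the jar's. With the cap shut, the cap's origin is 18.5 mm below this point.
- pickup: Toy green pickup truck, 100 x 40 x 45 mm, loose on the bench. Bystander. Origin: centre of its underside; y along its length.
- driver: Screwdriver, 170 mm long, lying loose on the bench. Bystander. Origin: its underside; x along its length.
Things that resemble listed ones, but are neither listed nor needed, are in the scene too. Leave any blue or red look-alike of the jar_tall alone.

How it is judged:
By the outcome, as a careful person would: the job done as asked, in the order asked, and still so for the second after the job is handed in, while the arm keeps its last pose, push and grip.
It also fails if it takes over 38 s, if anything falls off the work surface, if the arm or the gripper's body presses on something with over 40 N, if the wrist force passes 120 N, or if a joint passes its speed limit or range.

## Robot

A 7-joint arm with a two-finger parallel gripper is mounted at the origin on the work surface. World frame = base frame: x ahead of the robot, y to its left, z up, the work surface at z = 0. Lengths are in mm, angles in rad, forces in N, time in s.
With the tool pointing down it reaches from about 425 to 1025 mm from the base axis. Payload 9.4 kg.
Tool frame: the origin (TCP) lies on the front face of the gripper's body, between the roots of the fingers; the fingertips stand 73 mm ahead of it and the grasp point (between the pads) lies 54 mm ahead of it; y points along the fingers, z is the direction in which the jaws open and shut, and the axes are right-handed (so a half turn about y gives the same grasp; the last joint's range is limited). The gripper opens to 85 mm and grips with 20 to 120 N. Pads are 22 mm wide; open, the fingers measure 114 mm over their backs; the gripper's body (76 mm by 85 mm) begins 54 mm behind the grasp point. The pads swing forward as they close: fully open they stand 13 mm farther back than shut.
Start: joints at [-0.077, 0.599, -0.003, 1.599, 0.002, 0.943, -0.08], TCP at [725, -0.004, 303.875] pointing down, gripper open.
Joint ranges: [-2.57, 2.57], [-0.35, 1.97], [-1.29, 1.29], [0.11, 2.56], [-1.05, 4.19], [0.11, 1.86], [-2.63, 2.63]. Speed limits (rad/s): [2.22, 2.22, 3.01, 3.01, 3.14, 3.14, 3.14].

## Interface

Orientations are given as a unit quaternion [x, y, z, w].
In Python, from rig import robot gives the robot as it stands. The module is installed in compiled form; this text tells all that it offers.
- The arm moves only by the tool arm_command, never from a script. Its argument "steps" is a list of rows, each a list of 3 entries, a list of its own where there are three numbers: the shift along the world's x, y, z as a fraction of full scale, then the turn, a rotation vector about the world's x, y, z as a fraction of full scale, then the gripper command: -1 is shut, 1 is fully open, values between are in proportion. A call has 1 to 12 rows; each row shifts and turns the commanded pose from where the row before left it; what a row does not reach is not made up. Full scale, the value 1, is 0.025 m for a shift and 0.08 rad for a turn. A row lasts 1/12 s, in which the tool goes at most 41.7 mm and 7.16 degrees, less where a joint would pass 70% of its speed; a pose out of reach is approached as far as the arm can. A call with a number of a shift or a turn outside -1 to 1 is refused whole. A call with a gripper value outside its range is refused whole. The fingers move at their own pace and stop on an object; "grip_force" is the grip in N (left out, the last holds). Time passes only in rows, so rows that do not move let the fingers close. It gives the time, the measured TCP pose, the force and the opening at its end, in the units of the state.
- robot.get_state(): the state, without advancing time (a new reading comes with each control period).
- robot.grab_frame(name): name is "scene" or "side" or "wrist"; returns the picture (400x640x3 uint8, blue, green, red); there is no depth.
- robot.get_calibration(name): a dict with "vfov" (degrees; the focal length in pixels is half the picture's height over the tangent of half this angle, whatever the lens; pixels are square), "cx", "cy" (the principal point, pixels), "R" (3x3) and "t" (3): a world point X has camera coordinates R X + t; the wrist camera has in their place "T_tool_cam" (4x4, takes a point from camera to tool coordinates, whose origin is the TCP and whose axes are the tool frame's). Camera axes: x right, y down, z forward; pixel columns grow to the right and rows downward; lengths in mm; the calibration is good to about 2 mm. A picture is of the moment at which its call begins: read the wrist's pose just before it. get_calibration takes no time and is no camera call.
- robot.finish_job(): hands the job in, once; it reports no verdict.
Trained networks look in the newest picture that a camera, given by its name, has taken for a name from the list of things; names that differ only in an ending like _2 or _b are one class to them, and where a whole thing is asked for, a point or a joint stands for the part that bears it (a point fixed in the world has none). Each returns a list of dicts, best first, with "conf" (0 to 1); they miss things now and then, are a little off and sometimes report something else, mostly with a low value. They report only what shows in the picture. A call takes as long as a camera call. They do not tell look-alikes from the thing itself.
- robot.trace(camera, name): "region" (400x640 bool, what is visible of it) and "centre" ([column, row] in pixels, amid what is visible of it).
The state is a dict: "clock": time; "joint_positions": joint angles; "qd": joint speeds; "tau": joint torques, N m; "eef_pos": TCP position; "tcp_rot": TCP orientation; "wrist_force": force on the tool from outside, world axes, zero at the start; "moment": the same for the moment, N m; "opening": finger opening in mm.
Only numpy, scipy, OpenCV 4.12 (cv2) and the standard library are available. Lean on these libraries where they do the work, as an engineer would, in place of code of your own. Each camera call takes 0.05 s, during which the arm holds its last target. There are 200 camera calls.

## Working session

There is one attempt and no reset: what is moved stays moved. The work goes in short steps, Python scripts to look and compute and a tool call to move; the robot and the scene stay as the last step left them, time stands still between calls to the robot, and variables do not carry over. Pictures are saved under pics/ and viewed, about 8 in all and at most 12, crops included, and the job is handed in when it is done.

Besides the shell and the picture viewer there is one more tool, called after "Request:" as name(argument=value, ...) on one line, values as JSON. arm_command: Moves the arm, as the interface text tells. Shift numbers are shares of 0.025 m and turn numbers shares of 0.08 rad, none past 1 either way. Its arguments: {"type":"object","properties":{"steps":{"type":"array"},"grip_force":{"type":"number"}},"required":["steps"]}

```bash
mkdir -p pics; python3 - <<'E'
from rig import robot
import cv2,numpy as np
ims=[robot.grab_frame(n) for n in("scene","side")]
cv2.imwrite("pics/a.png",ims[0]);cv2.imwrite("pics/b.png",ims[1])
for n in("scene","side"):
  c=robot.get_calibration(n);print(n,c)
  for k in("cap_tall","cap_squat","jar_tall","jar_squat","loco","wagon","block_tall","block_squat"):
    print(k,[(np.round(d["centre"]),round(d["conf"],2)) for d in robot.trace(n,k)])
print(robot.get_calibration("wrist"));print(robot.get_state())
E
```

```text
scene {'vfov': 51.245209318370385, 'cx': 321.5259211024812, 'cy': 202.62110157684072, 'R': array([[ 0.75833484,  0.6517832 ,  0.01034098],
       [ 0.55527714, -0.63757993, -0.53400293],
       [-0.34146094,  0.41069513, -0.84541939]]), 't': array([-420.8326232 , -288.61135929, 1651.14900207])}
cap_tall [(array([350., 155.]), 0.48)]
cap_squat [(array([274., 232.]), 0.61)]
jar_tall [(array([305., 159.]), 0.94), (array([308., 190.]), 0.77), (array([341., 176.]), 0.61)]
jar_squat []
loco [(array([407., 204.]), 0.94)]
wagon []
block_tall [(array([344., 186.]), 0.73)]
block_squat [(array([273., 250.]), 0.68)]
side {'vfov': 53.83579173705464, 'cx': 320.64141562311744, 'cy': 204.17998645594378, 'R': array([[ 0.80438193, -0.59409657,  0.00435673],
       [-0.41766468, -0.57068534, -0.707018  ],
       [ 0.42252329,  0.56689285, -0.70718213]]), 't': array([-489.88537759,  298.20271263,  820.95887397])}
cap_tall [(array([331., 170.]), 0.66), (array([270., 163.]), 0.52)]
cap_squat [(array([348., 267.]), 0.89), (array([328., 154.]), 0.65), (array([275., 180.]), 0.55)]
jar_tall [(array([285., 225
[... 772 characters left out ...]
 'joint_positions': array([-0.076692  ,  0.59926305, -0.00251625,  1.59941544,  0.00183583,
        0.94290163, -0.07979575]), 'qd': array([-3.34977373e-04, -1.17479896e-04, -8.88748528e-04,  6.67580995e-06,
        5.53128746e-04, -9.82237196e-06,  1.35592863e-03]), 'tau': array([-5.15402298e-04, -7.76197886e+01,  1.56334776e+00, -2.58384776e+01,
        1.24285559e-02,  2.01271236e-03,  1.40644786e-05]), 'eef_pos': array([ 7.24990656e+02, -8.05713515e-03,  3.03895691e+02]), 'tcp_rot': array([ 0.50002438, -0.49996562,  0.50000814, -0.50000185]), 'wrist_force': array([-0.45422137, -0.06704182, -0.50453424]), 'moment': array([0.01427148, 0.01010811, 0.01782637]), 'opening': 85.69298870559064}
```

View pics/a.png

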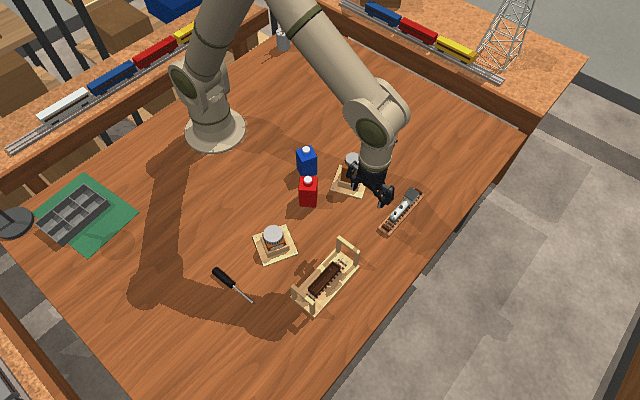

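View pics/b.png

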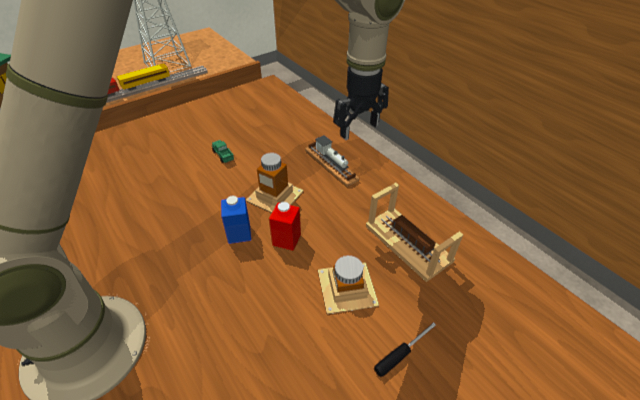

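The wagon, a brown open box, stands on the gated stand (scene 325,278; side 412,235). The loco is on the ungated siding (scene 405,208). So the squat jar is the one to open: cap at scene (273,233), side (348,267). The blue and red bottles at scene (307,160) and (308,190) are look-alikes of the tall jar. I'll confirm with a crop and measure.

```bash
cat > h.py <<'E'
from rig import robot
import cv2,numpy as np
from scipy.spatial.transform import Rotation as Ro
def cam(n):
    c=robot.get_calibration(n);f=200/np.tan(np.radians(c["vfov"]/2))
    K=np.array([[f,0,c["cx"]],[0,f,c["cy"]],[0,0,1.]])
    if n=="wrist":
        s=robot.get_state();T=np.eye(4);T[:3,:3]=Ro.from_quat(s["tcp_rot"]).as_matrix();T[:3,3]=s["eef_pos"]
        M=np.linalg.inv(T@c["T_tool_cam"]);return K,M[:3,:3],M[:3,3]
    return K,c["R"],c["t"]
def onplane(C,uv,z):
    K,R,t=C;d=R.T@np.linalg.inv(K)@[*uv,1];o=-R.T@t
    return o+d*(z-o[2])/d[2]
def proj(C,X):
    K,R,t=C;p=(K@(R@np.asarray(X,float).T+t[:,None])).T;return p[:,:2]/p[:,2:]
E
python3 - <<'E'
from h import *
ims=[]
for n,(u,v) in(("scene",(300,255)),("side",(380,255))):
  im=robot.grab_frame(n);C=cam(n)
  ims.append(cv2.resize(im[v-65:v+65,u-65:u+65],(400,400),interpolation=cv2.INTER_CUBIC))
  m=robot.trace(n,"cap_squat");
  for d in m[:1]:
    print(n,"cap",d["centre"],onplane(C,d["centre"],78))
  for d in robot.trace(n,"block_squat")[:1]:
    c=max(cv2.findContours(d["region"].astype(np.uint8),0,1)[0],key=cv2.contourArea)[:,0]
    h=cv2.convexHull(np.array([onplane(C,p,6)[:2] for p in c],np.float32))
    print(cv2.minAreaRect(h))
cv2.imwrite("pics/c.png",np.hstack(ims))
E
```

```text
scene cap [272.8, 233.1] [ 529.48006925 -208.06331015   78.        ]
((530.6625366210938, -211.33840942382812), (122.96553039550781, 123.44862365722656), 61.5454216003418)
side cap [346.1, 271.2] [ 520.72123961 -213.08402871   78.        ]
((529.0146484375, -211.12445068359375), (121.8921890258789, 120.52208709716797), 63.56607437133789)
```

View pics/c.png

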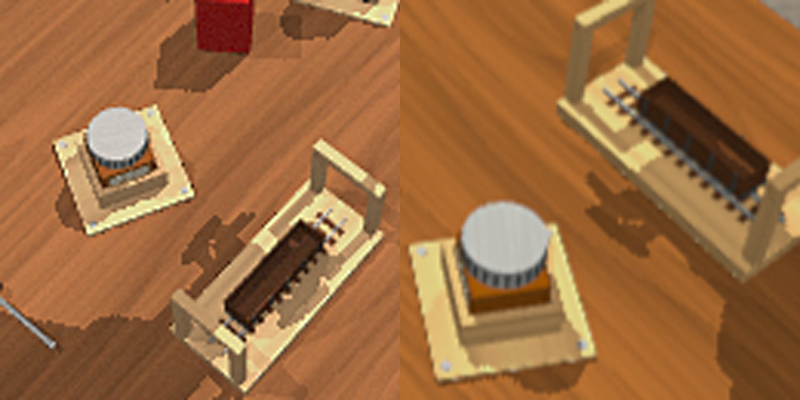

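The crop confirms it: the brown wagon is on the gated stand, so I open the squat jar. Its block is at about (530,-211), yaw about 62.5° modulo 90°.

Request:
arm_command(steps=[[[-0.867,-0.938,-0.213],[0,0,0],1],[[-0.867,-0.938,-0.213],[0,0,0],1],[[-0.867,-0.938,-0.213],[0,0,0],1],[[-0.867,-0.938,-0.213],[0,0,0],1],[[-0.867,-0.938,-0.213],[0,0,0],1],[[-0.867,-0.938,-0.213],[0,0,0],1],[[-0.867,-0.938,-0.213],[0,0,0],1],[[-0.867,-0.938,-0.213],[0,0,0],1],[[-0.867,-0.938,-0.213],[0,0,0],1],[[0,0,0],[0,0,0],1],[[0,0,0],[0,0,0],1]], grip_force=80)

```text
clock: 2.12
eef_pos: [528.7, -212.8, 256.0]
tcp_rot: [-0.499, 0.501, -0.501, 0.499]
wrist_force: [0.4, 0.1, -0.2]
opening: 85.2
```

```bash
python3 - <<'E'
from h import *
s=robot.get_state();print(s["clock"],s["eef_pos"],s["joint_positions"].round(2),Ro.from_quat(s["tcp_rot"]).as_matrix().round(3))
C=cam("wrist");im=robot.grab_frame("wrist").copy()
for k in("cap_squat","block_squat"):
  for d in robot.trace("wrist",k)[:2]:
    c=max(cv2.findContours(d["region"].astype(np.uint8),0,1)[0],key=cv2.contourArea)[:,0]
    h=np.array([onplane(C,p,83 if k[0]=="c" else 6)[:2] for p in c],np.float32)
    print(k,d["conf"],cv2.minEnclosingCircle(h),cv2.minAreaRect(h))
t=np.linspace(0,6.3,200)
for p in proj(C,np.c_[530+31*np.cos(t),-211+31*np.sin(t),83+0*t]): cv2.circle(im,tuple(int(x) for x in p),0,(0,0,255),-1)
cv2.imwrite("pics/d.png",im)
E
```

```text
2.1167 [ 528.68879368 -212.81670954  256.02527093] [ 0.29  0.47 -0.02  2.01  0.01  0.66  0.27] [[-0.004 -0.001  1.   ]
 [-1.    -0.    -0.004]
 [ 0.    -1.    -0.001]]
cap_squat 0.76 ((531.4866943359375, -208.5926971435547), 32.32254409790039) ((531.2418212890625, -208.35337829589844), (63.12495422363281, 62.77534103393555), 89.84480285644531)
block_squat 0.82 ((531.3968505859375, -209.81460571289062), 83.5525131225586) ((531.562255859375, -209.56707763671875), (120.13709259033203, 120.20561981201172), 63.61418914794922)
```

View pics/d.png

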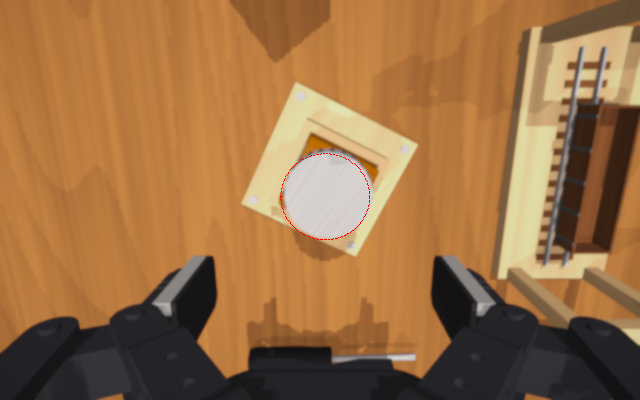

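The wrist view shows the squat jar's cap at pixel (326,196), fitting the predicted circle to about 2 mm. The driver (below) and the stand (right) are clear of the fingers. Correct sideways and come down to just above the cap.

Request:
arm_command(steps=[[[0.02,0.03,-0.768],[0,0,0],1],[[0.02,0.03,-0.768],[0,0,0],1],[[0,0,-0.768],[0,0,0],1],[[0,0,-0.768],[0,0,0],1],[[0,0,-0.768],[0,0,0],1],[[0,0,0],[0,0,0],1],[[0,0,0],[0,0,0],1],[[0,0,0],[0,0,0],1]])

```text
clock: 2.93
eef_pos: [531.8, -209.0, 160.7]
tcp_rot: [-0.5, 0.499, -0.5, 0.5]
wrist_force: [0.5, -0.1, 0.7]
opening: 85.5
```

```bash
python3 - <<'E'
from h import *
s=robot.get_state();print(s["clock"],s["eef_pos"],s["wrist_force"],s["moment"],s["joint_positions"].round(2))
C=cam("wrist");im=robot.grab_frame("wrist").copy()
for k in("cap_squat",):
  for d in robot.trace("wrist",k)[:1]:
    c=max(cv2.findContours(d["region"].astype(np.uint8),0,1)[0],key=cv2.contourArea)[:,0]
    h=np.array([onplane(C,p,83)[:2] for p in c],np.float32)
    print(k,d["conf"],cv2.minEnclosingCircle(h),cv2.minAreaRect(h))
cv2.imwrite("pics/e.png",im)
E
```

```text
2.9333 [ 531.81202965 -208.99684745  160.6881316 ] [ 0.52618228 -0.0525138   0.66360343] [ 0.02471841  0.03841486 -0.00106501] [ 0.29  0.62 -0.02  2.07  0.02  0.46  0.25]
cap_squat 0.61 ((531.8259887695312, -207.55918884277344), 33.23111343383789) ((531.2545776367188, -207.930908203125), (62.541080474853516, 64.95230102539062), 27.055124282836914)
```

View pics/e.png

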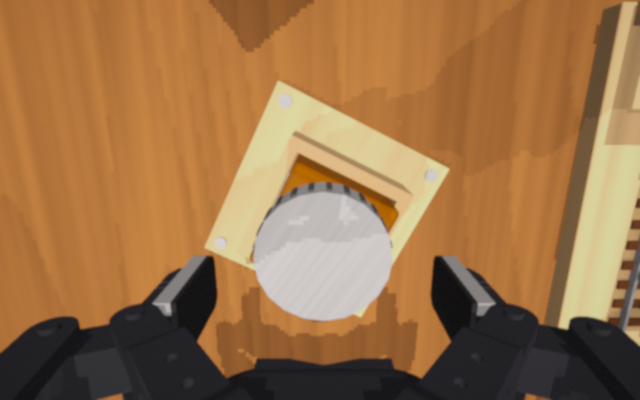

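The cap is centred between the fingers: column 323 against a finger midpoint of 323.5. Go down and shut the gripper.

Request:
arm_command(steps=[[[0,0,-0.5],[0,0,0],1],[[0,0,-0.5],[0,0,0],1],[[0,0,-0.18],[0,0,0],1],[[0,0,0],[0,0,0],1],[[0,0,0],[0,0,0],-1],[[0,0,0],[0,0,0],-1],[[0,0,0],[0,0,0],-1],[[0,0,0],[0,0,0],-1],[[0,0,0],[0,0,0],-1],[[0,0,0],[0,0,0],-1],[[0,0,0],[0,0,0],-1],[[0,0,0],[0,0,0],-1]], grip_force=80)

```text
clock: 4.03
eef_pos: [531.4, -209.7, 131.9]
tcp_rot: [0.5, -0.499, 0.501, -0.5]
wrist_force: [-1.4, 1.1, 8.1]
opening: 60.1
```

```bash
python3 - <<'E'
from h import *
s=robot.get_state();print(s["clock"],s["eef_pos"],s["wrist_force"],s["moment"],s["joint_positions"].round(2),s["opening"])
im=robot.grab_frame("side")[190:320,280:410];w=robot.grab_frame("wrist")
cv2.imwrite("pics/f.png",np.hstack([cv2.resize(im,(400,400)),w[:,120:520]]))
E
```

```text
4.0333 [ 531.39694304 -209.7168881   131.90474357] [-1.39468871  1.05635862  8.11564891] [ 0.16092893  0.28909789 -0.00479772] [ 0.29  0.66 -0.02  2.08  0.02  0.39  0.25] 60.119160823701264
```

View pics/f.png

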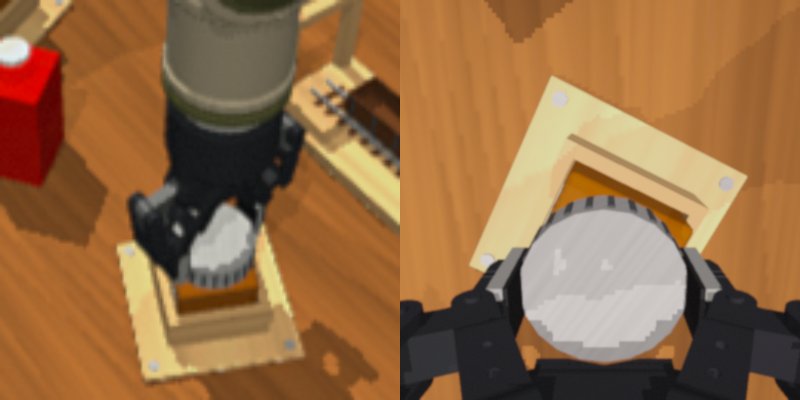

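The cap is gripped at 60 mm opening, with the jar seated and only 8 N at the wrist. Turn the first part counter-clockwise and check.

Request:
arm_command(steps=[[[0,0,0],[0,0,0.8],-1],[[0,0,0],[0,0,0.8],-1],[[0,0,0],[0,0,0.8],-1],[[0,0,0],[0,0,0.8],-1],[[0,0,0],[0,0,0.8],-1],[[0,0,0],[0,0,0.8],-1],[[0,0,0],[0,0,0.8],-1],[[0,0,0],[0,0,0.8],-1],[[0,0,0],[0,0,0],-1],[[0,0,0],[0,0,0],-1]])

```text
clock: 4.97
eef_pos: [531.6, -209.9, 131.9]
tcp_rot: [-0.61, 0.356, -0.358, 0.611]
wrist_force: [-0.5, 0.8, 7.9]
opening: 60.1
```

```bash
python3 - <<'E'
from h import *
s=robot.get_state();R=Ro.from_quat(s["tcp_rot"]).as_matrix();print(s["clock"],s["eef_pos"],s["wrist_force"],s["moment"],s["joint_positions"].round(2),s["opening"],np.degrees(np.arctan2(R[1,2],R[0,2])),R[:,1])
w=robot.grab_frame("wrist");sd=robot.grab_frame("side")[190:320,280:410]
cv2.imwrite("pics/g.png",np.hstack([cv2.resize(sd,(400,400)),w[:,120:520]]))
E
```

```text
4.9667 [ 531.64502217 -209.87421491  131.87914302] [-0.45723874  0.80962864  7.87192916] [0.10092092 0.14472128 0.11744728] [ 0.37  0.66 -0.14  2.08  0.22  0.41  0.57] 60.10566393762279 29.367289520149118 [ 2.32221934e-03 -8.67107656e-04 -9.99996928e-01]
```

View pics/g.png

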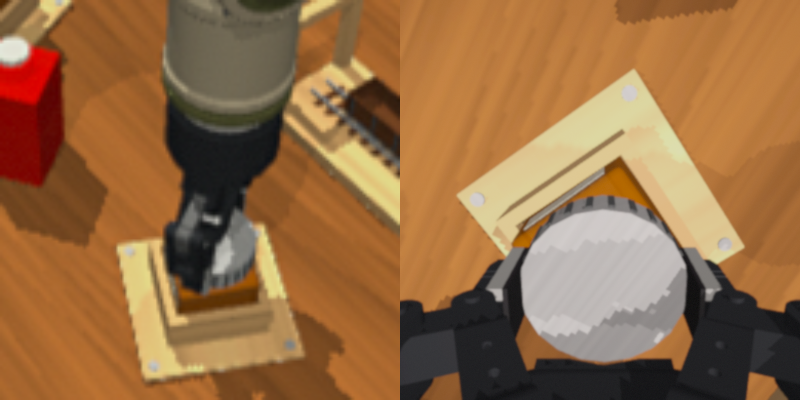

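The brushed grain on the cap keeps its direction in the wrist view while the block has turned 29°, so there is no slip. Turn another 48°, to 77° in total.

Request:
arm_command(steps=[[[0,0,0],[0,0,0.87],-1],[[0,0,0],[0,0,0.87],-1],[[0,0,0],[0,0,0.87],-1],[[0,0,0],[0,0,0.87],-1],[[0,0,0],[0,0,0.87],-1],[[0,0,0],[0,0,0.87],-1],[[0,0,0],[0,0,0.87],-1],[[0,0,0],[0,0,0.87],-1],[[0,0,0],[0,0,0.87],-1],[[0,0,0],[0,0,0.87],-1],[[0,0,0],[0,0,0.87],-1],[[0,0,0],[0,0,0.87],-1]])

```text
clock: 6.07
eef_pos: [532.4, -209.9, 132.7]
tcp_rot: [0.703, -0.076, 0.079, -0.702]
wrist_force: [-0.8, 0.9, 14.6]
opening: 60.1
```

Request:
arm_command(steps=[[[0,0,0],[0,0,0],-1],[[0,0,0],[0,0,0],-1]])

```text
clock: 6.23
eef_pos: [532.4, -210.0, 132.6]
tcp_rot: [0.703, -0.077, 0.08, -0.702]
wrist_force: [-1.3, 0.3, 13.8]
opening: 60.6
```

```bash
python3 - <<'E'
from h import *
s=robot.get_state();R=Ro.from_quat(s["tcp_rot"]).as_matrix();print(s["clock"],s["eef_pos"],s["wrist_force"],s["moment"],s["joint_positions"].round(2),s["opening"],np.degrees(np.arctan2(R[1,2],R[0,2])),R[:,1])
w=robot.grab_frame("wrist");sd=robot.grab_frame("side")[190:320,280:410]
cv2.imwrite("pics/i.png",np.hstack([cv2.resize(sd,(400,400)),w[:,120:520]]))
E
```

```text
6.2333 [ 532.41505127 -209.99637378  132.64780887] [-1.33442601  0.32572597 13.83766426] [0.11247918 0.13160085 0.14985879] [ 0.52  0.68 -0.36  2.07  0.51  0.47  1.12] 60.55481374574489 77.21081346261963 [ 0.00423907 -0.00166471 -0.99998963]
```

View pics/i.png

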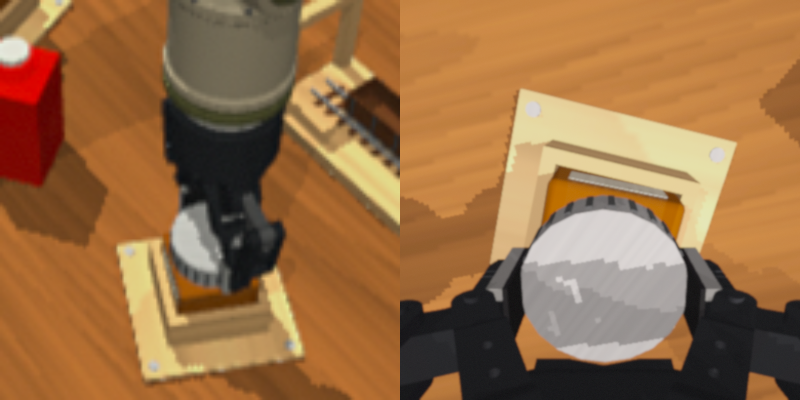

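Turned 77.2° at the tool. The upward push rose from 8 to 14 N, so the lugs have let go. The grain looks a little steeper, so I'll measure whether the cap slipped.

```bash
python3 - <<'E'
import cv2,numpy as np
for n in "fgi":
  g=cv2.cvtColor(cv2.imread(f"pics/{n}.png"),6)[:,400:].astype(np.float32)
  m=np.zeros(g.shape,np.uint8);cv2.ellipse(m,(204,286),(74,66),0,0,360,1,-1)
  h=g-cv2.GaussianBlur(g,(0,0),3);gx=cv2.Sobel(h,5,1,0);gy=cv2.Sobel(h,5,0,1)
  w=(m>0)&(np.hypot(gx,gy)<40)
  a=.5*np.arctan2((2*gx*gy)[w].sum(),(gx**2-gy**2)[w].sum())
  best=[]
  for t in np.radians(np.arange(0,180,2)): # energy of gradient along direction t
    best.append((((gx*np.cos(t)+gy*np.sin(t))**2)[w]).mean())
  print(n,np.degrees(a),w.sum(),np.arange(0,180,2)[np.argmin(best)])
E
```

```text
f 66.04976 15226 156
g 57.065136 15068 148
i 82.92436 14716 172
```

```bash
cat > grain.py <<'E'
import cv2,numpy as np
def rect(path,TCPdz):
  # tool-frame patch of cap top: plane TCPdz ahead of the TCP (y tool), axes z(tool)->u, x(tool)->-v
  from rig import robot
  c=robot.get_calibration("wrist");T=np.linalg.inv(c["T_tool_cam"]);f=200/np.tan(np.radians(c["vfov"]/2))
  g=cv2.cvtColor(cv2.imread(path),6)[:,400:].astype(np.float32)
  u,v=np.meshgrid(np.linspace(-30,30,241),np.linspace(-30,30,241))
  P=np.stack([-v,0*u+TCPdz,u,0*u+1],-1)@T.T
  X=(f*P[...,0]/P[...,2]+c["cx"]-120).astype(np.float32);Y=(f*P[...,1]/P[...,2]+c["cy"]).astype(np.float32)
  return cv2.remap(g,X,Y,1)
def feat(I):
  h=I-cv2.medianBlur(I.astype(np.uint8),15).astype(np.float32)
  return np.clip(cv2.GaussianBlur(h,(0,0),1.2),-6,6)
E
python3 - <<'E'
from grain import *
R={n:rect(f"pics/{n}.png",d) for n,d in zip("fgi",(48.9,48.9,48.9))}
F={n:feat(r) for n,r in R.items()}
m=np.zeros((241,241),np.uint8);cv2.circle(m,(120,120),95,1,-1)
for a,b in("fg","gi","fi"):
  s=[]
  for t in np.arange(-90,90,2.):
    best=-1
    M=cv2.getRotationMatrix2D((120,120),t,1);W=cv2.warpAffine(F[a],M,(241,241))
    r=cv2.matchTemplate(F[b],W[40:201,40:201],cv2.TM_CCOEFF_NORMED)[28:53,28:53].max();s.append(r)
  o=np.argsort(s)[::-1][:5];print(a,b,[(np.arange(-90,90,2.)[k],round(float(s[k]),2)) for k in o])
cv2.imwrite("pics/j.png",np.hstack([cv2.resize(np.clip((F[n]*12+128),0,255),(260,260)) for n in "fgi"]))
E
```

```text
f g [(np.float64(0.0), 0.26), (np.float64(2.0), 0.2), (np.float64(-2.0), 0.19), (np.float64(52.0), 0.14), (np.float64(54.0), 0.13)]
g i [(np.float64(0.0), 0.19), (np.float64(-2.0), 0.14), (np.float64(2.0), 0.14), (np.float64(-10.0), 0.1), (np.float64(-8.0), 0.09)]
f i [(np.float64(0.0), 0.26), (np.float64(-2.0), 0.2), (np.float64(2.0), 0.2), (np.float64(-60.0), 0.15), (np.float64(-62.0), 0.13)][ WARN:0@1.852] global loadsave.cpp:1063 imwrite_ Unsupported depth image for selected encoder is fallbacked to CV_8U.
```

View pics/j.png

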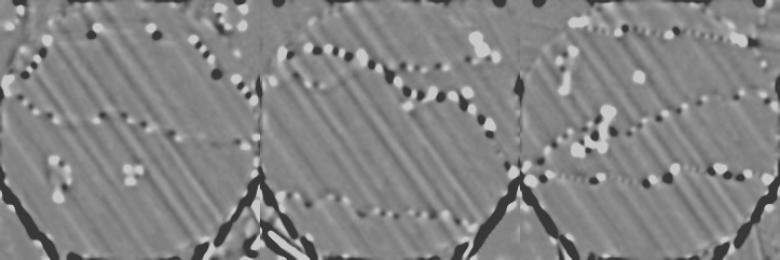

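The grain is parallel in all three rectified views, with the best match at 0°. So the cap turned the full 77° with the gripper. Now lift straight up.

Request:
arm_command(steps=[[[0,0,0.1],[0,0,0],-1],[[0,0,0.1],[0,0,0],-1],[[0,0,0.15],[0,0,0],-1],[[0,0,0.2],[0,0,0],-1],[[0,0,0.25],[0,0,0],-1],[[0,0,0.25],[0,0,0],-1],[[0,0,0.25],[0,0,0],-1],[[0,0,0.2],[0,0,0],-1],[[0,0,0.08],[0,0,0],-1],[[0,0,0],[0,0,0],-1],[[0,0,0],[0,0,0],-1],[[0,0,0],[0,0,0],-1]])

```text
clock: 7.33
eef_pos: [530.8, -209.6, 169.7]
tcp_rot: [-0.703, 0.079, -0.079, 0.703]
wrist_force: [0.2, 0.4, 0.2]
opening: 60.0
```

```bash
python3 - <<'E'
from h import *
s=robot.get_state();R=Ro.from_quat(s["tcp_rot"]).as_matrix();print(s["clock"],s["eef_pos"],s["wrist_force"],s["moment"],s["opening"],np.degrees(np.arctan2(R[1,2],R[0,2])),R[:,1])
w=robot.grab_frame("wrist");sd=robot.grab_frame("side")[190:320,280:410]
C=cam("side")
for n in("cap_squat","jar_squat"):print(n,[(d["centre"],round(d["conf"],2)) for d in robot.trace("side",n)[:2]])
x,y=532.4,-210
for z in(81.5,101.5,121.5):print(z,proj(C,[[x,y,z]]))
cv2.imwrite("pics/k.png",np.hstack([cv2.resize(sd,(400,400)),w[:,120:520]]))
E
```

```text
7.3333 [ 530.79064121 -209.5566977   169.74699506] [0.18852019 0.36691905 0.22250152] [-0.07575346  0.01743004 -0.03662284] 60.014062890529644 77.18921224718501 [-3.00991000e-04  6.30307023e-05 -9.99999953e-01]
cap_squat [([343.0, 261.4], 0.95), ([343.3, 293.6], 0.67)]
jar_squat [([344.5, 280.2], 0.77)]
81.5 [[349.41060676 266.74602353]]
101.5 [[349.92660873 261.26678254]]
121.5 [[350.45996781 255.60323254]]
```

View pics/k.png

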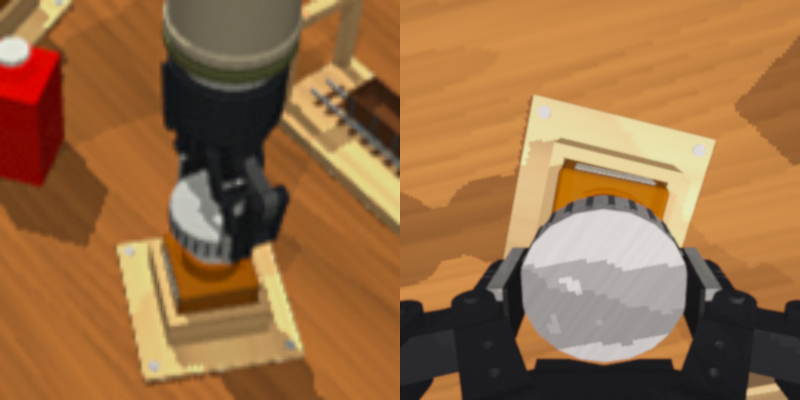

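The cap is free and level, and the wrist carries almost no load, so the jar was not lifted. Its block and jar look unmoved in the side view. The rim is about 19 mm above the mouth and the cap sits centred. Hand in.

```bash
python3 -c "
from rig import robot
print(robot.finish_job())"
```

```text
the job is handed in; nothing more can be done
None
```

I opened the squat jar, because the wagon was on the gated stand and the locomotive was on the siding. I gripped the cap at 80 N, turned it counter-clockwise and lifted it straight up. I handed the job in at about 7.5 s with the gripper still holding it.

**Last checks:**
- **Turn:** the tool turned 77.2°. The upward push on the tool rose from 8 to 14 N when the lugs let go.
- **Height and level:** the rim is about 19 mm above the jar's mouth, worked out from the tool's height at the grip and after the lift. The tool's tilt is under 0.1°.
- **Centring:** the tool is within about 1 mm of where it gripped the cap on the jar.
- **Jar:** the wrist carries almost no load after the lift. The side view shows the jar still seated in its block.

**Checks that disagreed or fell short:**
- **Slip:** a first grain-angle measurement disagreed between pictures, disturbed by shadows and highlights. A second comparison on straightened views matched best at no slip, but the correlation was low (about 0.2 to 0.26).
- **Position:** the cap positions from the different cameras varied by a few millimetres, up to about 10 mm for the coarse side view.
- **Other things:** I didn't recheck the vehicles, the pickup, the screwdriver or the tall jar at the end. The arm did not go near them after the first move.

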